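# Clip the tube clamp shut

### The job

Swing the blue strap of the tube clamp down flat over the copper tube, then take the yellow hairpin clip from its wooden stand and, with the clip lying flat on the strap, push it sideways under the stud's head until it snaps round the shank and is fully home with the shank against the clip's back. Push gently - firm enough for the snap, but stop as soon as it is home - then let go, and leave the screwdriver, the jar and the copper elbow where they are.

Things in the scene. Friction and masses are not known exactly. Their poses are not given: they have to be found in the camera images.
- clamp: Tube clamp fixed to the bench; origin on the bench under the middle of the stud's slot; x level from there to strap hinge (the way the clip is pushed), z up. Grey base plate 12 mm high, 80 mm wide, from 30 mm behind (-x) to 135 mm ahead of it (+x). A fixed copper tube (22 mm diameter, 140 mm long along y, top at 54 mm) lies 50 mm ahead; the hinge cheeks are 68 mm high.
- slot (a point): Middle of the short slot in the clamp's base in which the upright steel stud is bolted, 68.5 mm above the bench; axes as the clamp's. The stud's axis is somewhere within 10 mm ahead of or behind this point (along x; different each time, not given), exact in y. Shank 16 mm in diameter, bare from the shut strap's top face (62 mm up) to the head's underside (75 mm; head 22 mm in diameter, top 87 mm).
- hinge (a point): Middle of the strap's hinge axis, 100 mm ahead (+x) of the slot's middle and 58 mm above the bench; the axis runs along the clamp's y.
- strap (a joint): Angle of the blue strap (rad): 0 = shut, level, at its stop; positive = free end raised. A bar 46 mm wide, 8 mm thick, 122 mm long from the hinge, passing over the tube; its forked end (25 mm slot) comes down round the stud, fork tips 22 mm behind slot middle. The stiff hinge stays where left; pressing down 60 mm from the hinge takes about 4 N.
- clip: Loose yellow hairpin clip of 7 mm round wire, about 70 g, lying flat on a fixed wooden stand 50 mm high. Origin under the seat point (see clip_seat), on its underside; x from tail to open mouth, z up.
- clip_grip (a point): Middle of the clip's grip part (tail), at half thickness; axes as the clip's. The tail is two straight parallel wires, 34 mm wide overall (along y), straight from 15 mm behind to 31 mm ahead of this point, closed by a bend 30 mm behind it. At the start it overhangs the stand, whose edge is about 27 mm ahead of this point, so fingers can pass below the clip.
- clip_seat (a point): Where the shank axis lies in the clip when home (clip's back wire against the shank); 53 mm ahead of clip_grip, half thickness. Ahead are two sprung legs: mouth tips 24 mm ahead, 29 mm apart inside; bulge 10 mm ahead, 11 mm apart. Passing the bulge takes about 7 to 14 N; then it snaps and slides easily (1 to 6 N) for the last 8 mm till the force rises 4 N/mm. Over 25 N on the clamp is forcing it.
- leg_left (a joint): Spring angle of the clip's left leg (rad): 0 = relaxed, grows as it is spread; about 0.12 at the bulge, 0.01 to 0.04 when home.
- leg_right (a joint): The same for the right leg.
- screwdriver: Bystander: screwdriver with a blue handle, 200 mm long, lying on the bench beyond the clamp.
- jar: Bystander: white jar with a red cap, 54 mm in diameter, 60 mm high, on the bench at one side.
- elbow: Bystander: copper pipe elbow, 54 mm long legs, 28 mm thick, on the bench at the other side.
Not all that is in view belongs to the job. Several things have the shape of the clip; the one meant has the colours described above. There is more than one size of the clamp; the one meant has the size given above.

How it is judged (in metres and radians):
On the way, in this order (a step that is already met when the one before it is completed fails the run):
1. the strap is shut (value of joint strap below 0.03 rad), for 0.2 s.
2. the clip's mouth is started on the shank, under the head (x of clip_seat in the frame of slot between -0.04 and -0.014 m and y of clip_seat in the frame of slot between -0.008 and 0.008 m and z of clip_seat in the frame of slot between -0.006 and 0.006 m), for 0.05 s.
3. the clip's legs are sprung open over the shank (value of joint each of leg_left, leg_right above 0.04 rad and value of joint any of leg_left, leg_right above 0.085 rad and z of clip_seat in the frame of slot between -0.006 and 0.006 m and y of clip_seat in the frame of slot between -0.006 and 0.006 m), for 0.02 s.
4. the clip is home on the shank, its legs sprung back round it (value of joint strap below 0.03 rad and value of joint each of leg_left, leg_right below 0.05 rad and x of clip_seat in the frame of slot between -0.0135 and 0.0115 m and y of clip_seat in the frame of slot between -0.004 and 0.004 m and z of clip_seat in the frame of slot between -0.006 and 0.005 m), for 0.1 s.
At the end, for the whole second after the job is handed in: The strap is shut (under 0.03 rad); the clip is home under the stud's head, both legs sprung back round the shank (under 0.05 rad: its back within about 3 mm of touching), flat (within 0.12 rad), along the clamp (within 0.2 rad), at rest and released (all of step 4 and angle between clip_seat's own z axis and vertical below 0.12 rad and angle between the x axis of clip_seat and the x axis of slot, either way round below 0.2 rad and linear speed of clip below 0.01 m/s).
It fails at once if the clip is forced against the clamp with more than 25 N (contact force between clip and clamp above 25 N).
It fails at once if the fingers press on the clamp or its strap with more than 40 N (contact force between the fingers and clamp above 40 N).
It fails at once if a bystander is moved by more than 20 mm (distance of any of screwdriver, jar, elbow from where it was at the start of the episode above 0.02 m).
It also fails if it takes over 72 s, if anything falls off the work surface, if the arm or the gripper's body presses on something with over 40 N, if the wrist force passes 120 N, or if a joint passes its speed limit or range.

### The arm

A 6-joint arm with a two-finger parallel gripper is mounted at the origin on the work surface. World frame = base frame: x ahead of the robot, y to its left, z up, the work surface at z = 0. Lengths are in mm, angles in rad, forces in N, time in s.
With the tool pointing down it reaches from about 250 to 725 mm from the base axis. Payload 9.7 kg.
Tool frame: the origin (TCP) lies at the very end of the fingers, on their centre line; the grasp point (between the pads) lies env.tcp_to_grasp behind it (env.tcp_to_grasp is the distance from the TCP to the grasp point, in mm); z points along the fingers, x is the direction in which the jaws open and shut, and the axes are right-handed (so a half turn about z gives the same grasp; the last joint's range is limited). The gripper opens to 85 mm and grips with 20 to 120 N. Pads are 22 mm wide; open, the fingers measure 114 mm over their backs; the gripper's body (76 mm by 85 mm) begins 54 mm behind the grasp point. The pads swing forward as they close: fully open they stand 13 mm farther back than shut.
Start: joints at [-1.228, 0.087, 0.176, 1.66, 0, 1.571], TCP at [184.866, -517.997, 231.284] pointing down, gripper open.
Joint ranges: [-3.13, 3.13], [-0.85, 1.81], [-1.15, 1.24], [-2.2, 2.28], [-1.44, 1.52], [-3.14, 3.14]. Speed limits (rad/s): [2.22, 2.22, 2.57, 3.14, 3.14, 3.14].

### API

Orientations are given as a rotation vector (axis times angle).
In Python, from rig import env gives the robot as it stands. Calls block until the motion is done:
- env.move_to(position, orientation): joint-space move of the TCP to a pose.
- env.servo_line(position, orientation=None, speed=150, until_force=None): straight line of the TCP; orientation=None keeps the orientation; speed is the mean speed in mm/s. With until_force (N) it stops when the force on the tool has changed by that much, and returns True; else False.
- env.set_joints(angles): joint-space move.
- env.gripper_to(opening): opening from 0.0 (shut) to 1.0 (fully open); the grip force is fixed at half the most; returns when the fingers have stopped.
- env.sleep(seconds).
- env.solve_ik(position, orientation): joint angles nearest the present ones, or None.
- env.read_state(): the state.
- env.grab_frame(name): name is "side" or "top"; returns the picture (400x640x3 uint8, red, green, blue); there is no depth.
- env.calibration(name): a dict with "fx", "fy", "cx", "cy" (pixels), "k1" (the pictures are not rectified: a ray, as slopes to the right and down, at radius r is drawn at 1 + k1 r^2 times it, then the intrinsics apply), "eye" and "orientation" of the camera in the world. Camera axes: x right, y up, looking along -z (the intrinsics and any distortion apply to the point x, -y, -z); pixel columns grow to the right and rows downward; lengths in mm; the calibration is good to about 2 mm. A picture is of the moment at which its call begins. calibration takes no time and is no camera call.
A pose or a line that the arm cannot do raises env.Unreachable and nothing moves.
- env.hand_in(): hands the job in, once; it reports no verdict.
The state is a dict: "time": time; "joint_positions": joint angles; "qvel": joint speeds; "joint_torque": joint torques, N m; "tcp_pos": TCP position; "tcp_rot": TCP orientation; "ft_force": force on the tool from outside, world axes, zero at the start; "moment": the same for the moment, N m; "grip_width": opening from 0.0 (shut) to 1.0 (fully open).
Only numpy, scipy, OpenCV 4.12 (cv2) and the standard library are available. Lean on these libraries where they do the work, as an engineer would, in place of code of your own. Each camera call takes 0.05 s, during which the arm holds its last target.

## Working session

There is one attempt and no reset: what is moved stays moved. The work goes in short steps, each a Python script; the robot and the scene stay as the last script left them, time stands still between calls to the robot, and variables do not carry over. Pictures are saved under pics/ and viewed, and the job is handed in when it is done.

```bash
ls; mkdir -p pics
python3 - <<'E'
from rig import env
import cv2, json
for n in ("side","top"):
    im=env.grab_frame(n); cv2.imwrite(f"pics/{n}0.png",im[:,:,::-1])
    print(n,env.calibration(n))
s=env.read_state(); print(s, env.tcp_to_grasp)
E
```

```text
pics
side {'fx': 400.51027835852756, 'fy': 400.51027835852756, 'cx': 323.95994655188633, 'cy': 199.3077534874708, 'k1': -0.08050049350826403, 'eye': array([ 288.90436005, -656.04050798,  621.1060703 ]), 'orientation': array([ 0.90623113, -0.17854987, -0.33671314])}
top {'fx': 397.98568958065783, 'fy': 397.98568958065783, 'cx': 312.93907536097396, 'cy': 198.15439459681403, 'k1': 0.019852719369696174, 'eye': array([421.48813556,  -1.63713509, 912.62378697]), 'orientation': array([ 0.15034703, -0.13307755, -1.56621842])}
{'time': 0.1, 'joint_positions': array([-1.22796985e+00,  8.74016229e-02,  1.75211095e-01,  1.65983422e+00,
        4.58716692e-05,  1.57082700e+00]), 'qvel': array([ 0.00037269, -0.00161326,  0.00126898,  0.00015201,  0.00056754,
       -0.00207743]), 'joint_torque': array([-8.58517906e-04, -5.21562696e+01,  4.65652585e+01,  1.59223593e-02,
       -1.54937533e-05, -2.52457204e-05]), 'tcp_pos': array([ 184.82064432, -517.78171699,  230.65471326]), 'tcp_rot': array([-2.56717084e+00,  1.80957293e+00,  1.53531409e-03]), 'ft_force': array([ 0.76785492, -0.7699868 , -0.11118898]), 'moment': array([ 0.09799082, -0.0123718 , -0.01316011]), 'grip_width': 0.9997214925519983} 18.700000000000003
```

View pics/side0.png

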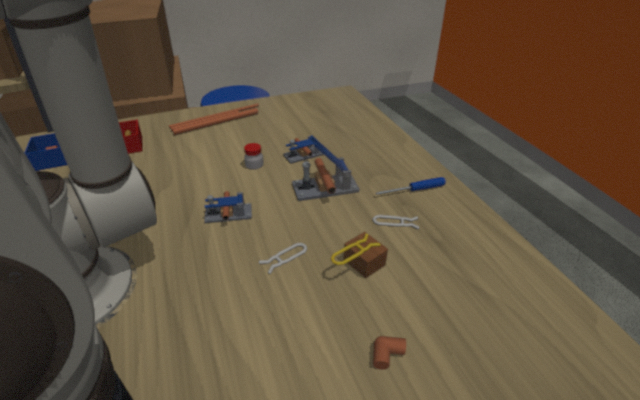

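View pics/top0.png

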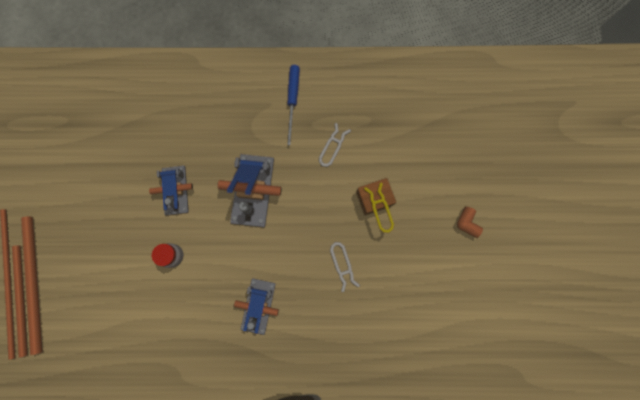

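```bash
cat > h.py <<'E'
import numpy as np, cv2
from scipy.spatial.transform import Rotation as R
from rig import env
def ray(n,u,v):
    c=env.calibration(n)
    K=np.array([[c['fx'],0,c['cx']],[0,c['fy'],c['cy']],[0,0,1]])
    p=cv2.undistortPoints(np.array([[[u,v]]],float),K,np.array([c['k1'],0,0,0,0]))[0,0]
    d=R.from_rotvec(c['orientation']).apply([p[0],-p[1],-1.])
    return np.array(c['eye']),d/np.linalg.norm(d)
def onz(n,u,v,z):
    e,d=ray(n,u,v); return e+d*(z-e[2])/d[2]
def proj(n,P):
    c=env.calibration(n)
    q=R.from_rotvec(c['orientation']).inv().apply(np.atleast_2d(P)-c['eye'])
    a=np.c_[q[:,0]/-q[:,2],-q[:,1]/-q[:,2]]; r2=(a**2).sum(1,keepdims=True)
    a=a*(1+c['k1']*r2)
    return a*[c['fx'],c['fy']]+[c['cx'],c['cy']]
def two(u1,v1,u2,v2):
    e1,d1=ray('side',u1,v1);e2,d2=ray('top',u2,v2)
    A=np.c_[d1,-d2]; t=np.linalg.lstsq(A,e2-e1,rcond=None)[0]
    a=e1+d1*t[0];b=e2+d2*t[1]; return (a+b)/2,np.linalg.norm(a-b)
def crop(n,name,x0,y0,x1,y1,s):
    im=cv2.imread(n)[y0:y1,x0:x1]; im=cv2.resize(im,None,fx=s,fy=s,interpolation=cv2.INTER_CUBIC)
    im=np.clip(im.astype(float)*1.5,0,255).astype(np.uint8)
    cv2.imwrite(name,im)
E
python3 - <<'E'
from h import *
crop('pics/top0.png','pics/c1.png',210,140,290,240,6)
crop('pics/top0.png','pics/c2.png',340,165,420,245,7)
crop('pics/side0.png','pics/c3.png',280,130,360,205,7)
crop('pics/side0.png','pics/c4.png',320,220,400,280,8)
E
```

```text
(no output)
```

View pics/c1.png

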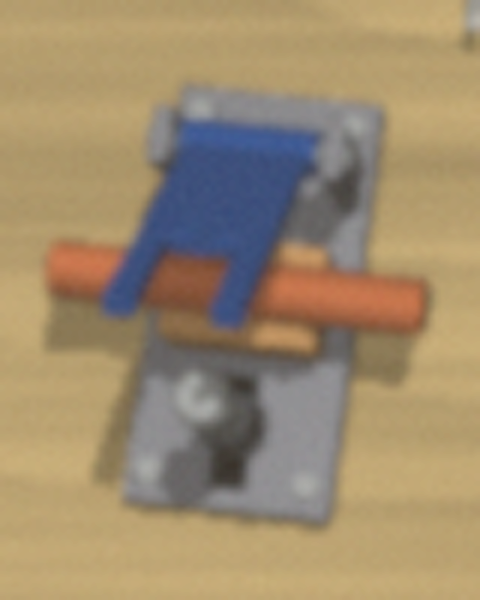

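View pics/c2.png

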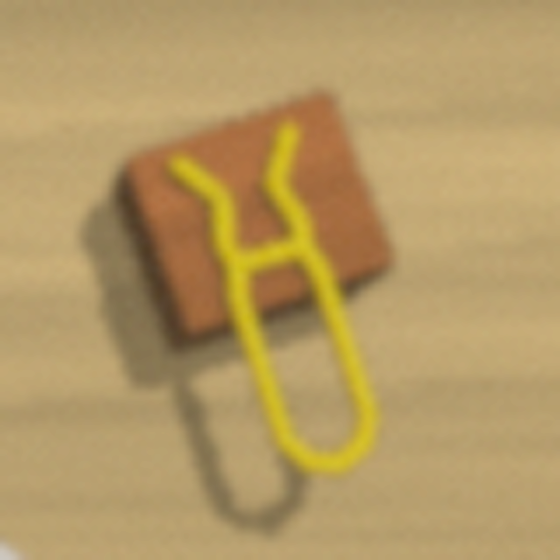

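View pics/c3.png

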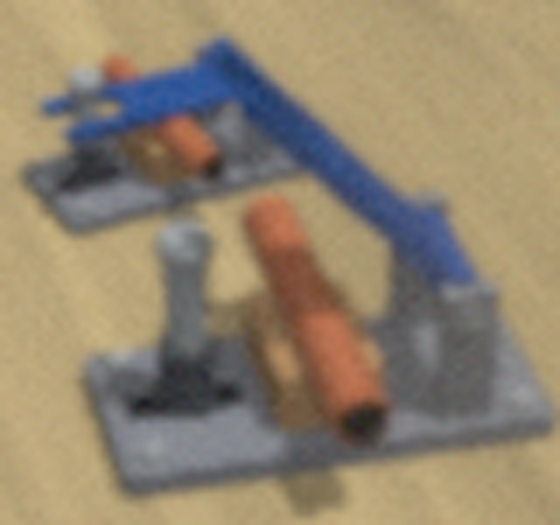

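View pics/c4.png

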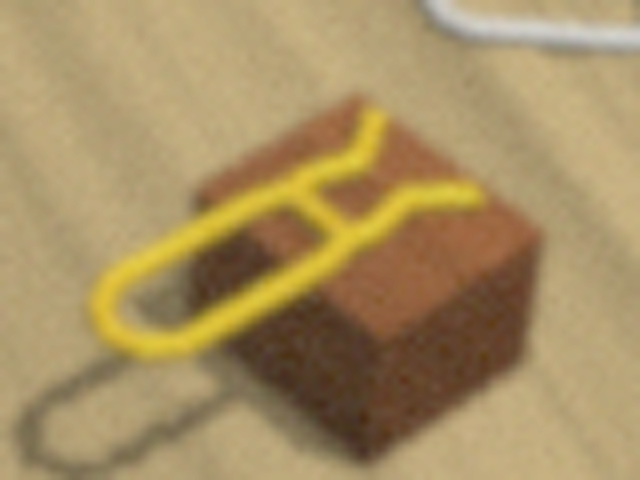

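Run:
```python
from h import *
np.set_printoptions(precision=1,suppress=True)
c=np.array([[187,87],[383,103],[328,523],[124,500]])/6+[210,140]
P=np.array([onz('top',*p,12) for p in c]); print(P)
print('sides',[np.linalg.norm(P[i]-P[(i+1)%4]) for i in range(4)])
# other clamps' size: rough
for q in ([(160,170),(186,167)],[(252,280),(275,283)]):
    print('other w',np.linalg.norm(onz('top',*q[0],10)-onz('top',*q[1],10)))
# clip mask
for n in ('top','side'):
    im=cv2.imread(f'pics/{n}0.png'); h=cv2.cvtColor(im,cv2.COLOR_BGR2HSV)
    m=cv2.inRange(h,(22,120,90),(34,255,255)); 
    k,l,st,_=cv2.connectedComponentsWithStats(m); i=1+np.argmax(st[1:,4]); print(n,st[i])
    v,u=np.nonzero(l==i)
    W=np.array([onz(n,a,b,53.5)[:2] for a,b in zip(u,v)])
    mu=W.mean(0); w,V=np.linalg.eigh(np.cov((W-mu).T)); ax=V[:,1]; ax*=np.sign(ax[0])
    s=(W-mu)@ax; t=(W-mu)@np.array([-ax[1],ax[0]])
    print('mean',mu,'yaw',np.degrees(np.arctan2(ax[1],ax[0])),'s',s.min(),s.max(),'t',t.min(),t.max())
    print('tail t-mid', [(a,round((t[(s>a)&(s<a+8)].min()+t[(s>a)&(s<a+8)].max())/2,1), round(np.ptp(t[(s>a)&(s<a+8)]),1)) for a in range(-48,48,8)])
# stud head, both views: top crop head centre ~(202,395); side crop (185,240)
u,v=202/6+210,395/6+140; print('head top z87',onz('top',u,v,87)); print('two',two(185/7+280,238/7+130,u,v))
# strap tips
print(two(48/7+280,105/7+130,0,0)[1])
```

```text
[[690.3 177.1  12. ]
 [683.7 100.2  12. ]
 [518.9 118.   12. ]
 [527.7 195.7  12. ]]
sides [np.float64(77.22104960528686), np.float64(165.70654742747416), np.float64(78.17582892374097), np.float64(163.60741118097954)]
other w 60.76808010089967
other w 51.69552191578125
top [364 183  31  50 438]
mean [ 552.5 -140. ] yaw 17.222891653086116 s -51.12388473201758 58.18671323238431 t -20.94520398460307 20.3992637787601
tail t-mid [(-48, np.float64(1.4), np.float64(29.6)), (-40, np.float64(-0.1), np.float64(36.5)), (-32, np.float64(0.2), np.float64(35.8)), (-24, np.float64(0.1), np.float64(35.9)), (-16, np.float64(-0.3), np.float64(35.3)), (-8, np.float64(-0.0), np.float64(36.1)), (0, np.float64(-0.8), np.float64(36.0)), (8, np.float64(0.1), np.float64(32.7)), (16, np.float64(-0.6), np.float64(29.9)), (24, np.float64(-0.3), np.float64(30.6)), (32, np.float64(-0.4), np.float64(27.9)), (40, np.float64(-1.2), np.float64(30.8))]
side [331 233  49  32 399]
mean [ 553.7 -142.3] yaw 17.173422985813314 s -51.595499833488816 59.95137142888998 t -21.40581508001238 20.636392706583784
tail t-mid [(-48, np.float64(0.1), np.float64(28.6)), (-40, np.float64(0.3), np.float64(36.2)), (-32, np.float64(0.4), np.float64(35.4)), (-24, np.float64(0.6), np.float64(36.5)), (-16, np.float64(0.3), np.float64(35.8)), (-8, np.float64(1.1), np.float64(38.2)), (0, np.float64(-0.0), np.float64(34.9)), (8, np.float64(0.7), np.float64(32.9)), (16, np.float64(-0.0), np.float64(31.3)), (24, np.float64(0.6), np.float64(30.8)), (32, np.float64(0.6), np.float64(28.2)), (40, np.float64(-0.6), np.float64(31.5))]
head top z87 [555.9 153.3  87. ]
two (array([558.4, 154.1,  81. ]), np.float64(3.104000624892488))
443.30801212200544
```

Run:
```python
from h import *
np.set_printoptions(precision=1,suppress=True)
print(two(222/7+280,50/7+130,228/6+210,322/6+140))
print(two(222/7+280,50/7+130,118/6+210,310/6+140))
a=np.radians(-6.35); X=np.array([np.cos(a),np.sin(a)]); O=np.array([553.1,153.5])
H=np.r_[O+100*X,58]; Y=np.array([-X[1],X[0]])
for th in (40,50,60,70):
  for sgn in (-1,1):
    t=np.radians(th); P=np.r_[H[:2]-X*122*np.cos(t)+sgn*18*Y,58+122*np.sin(t)]
    print(th,sgn,P,proj('side',P)[0],proj('top',P)[0])
print(X, 'tips seen side',222/7+280,50/7+130,' top',228/6+210,322/6+140,118/6+210,310/6+140)
```

```text
(array([566.3, 130.6, 167.9]), np.float64(0.1723147837702092))
(array([577.5, 170.3, 145.1]), np.float64(5.597577582517))
40 -1 [557.6 134.9 136.4] [307.7 148.6] [248.4 201. ]
40 1 [561.6 170.7 136.4] [304.5 141.4] [230.5 199. ]
50 -1 [572.6 133.2 151.5] [313.8 142.3] [248.2 192.1]
50 1 [576.5 169.  151.5] [310.4 135.3] [230.  190.1]
60 -1 [589.9 131.3 163.7] [321.  136.9] [248.4 182.1]
60 1 [593.9 167.1 163.7] [317.3 130.1] [229.9 180.1]
70 -1 [609.  129.2 172.6] [328.9 132.7] [249.  171.3]
70 1 [613.  164.9 172.6] [325.  125.9] [230.4 169.3]
[ 1.  -0.1] tips seen side 311.7142857142857 137.14285714285714  top 248.0 193.66666666666666 229.66666666666666 191.66666666666666
```

```bash
cat >> h.py <<'E'
def down(yaw,flip=False):
    # tool z down, tool x (jaw) along the 'y' of a frame of given yaw (deg)
    a=np.radians(yaw); x=np.array([-np.sin(a),np.cos(a),0])*(-1 if flip else 1); z=np.array([0,0,-1.])
    return R.from_matrix(np.c_[x,np.cross(z,x),z]).as_rotvec()
CY=-6.35; a_=np.radians(CY); X=np.array([np.cos(a_),np.sin(a_)]); Y=np.array([-X[1],X[0]]); O=np.array([553.1,153.5])
def C(x,y,z): return np.r_[O+x*X+y*Y,z]
def st():
    s=env.read_state(); print('t',round(s['time'],2),'tcp',s['tcp_pos'].round(1),'F',s['ft_force'].round(1),'g',round(s['grip_width'],3)); return s
E
python3 - <<'E'
from h import *
for f in (0,1):
    print(f, env.solve_ik(C(43,0,240),down(CY,f)), env.solve_ik([533.5,-147.2,120],down(17.2,f)), env.solve_ik(C(-53,0,48),down(CY,f)))
E
```

```text
0 [0.24463915 0.25074036 0.37934254 1.69939851 0.         0.35546756] [-0.26921554  0.08152875 -0.04451445  1.44475313  0.         -0.56941217] [ 0.308299    0.03651813 -0.23138625  1.30289195  0.          0.41912741]
1 [ 0.24463915  0.25074036  0.37934254  1.69939851  0.         -2.78612509] [-0.26921554  0.08152875 -0.04451445  1.44475313  0.          2.57218048] [ 0.308299    0.03651813 -0.23138625  1.30289195  0.         -2.72246525]
```

Run:
```python
from h import *
env.gripper_to(0.0)
env.move_to(C(43,0,230),down(CY)); st()
env.servo_line(C(43,0,150),speed=150); s=st()
hit=env.servo_line(C(43,0,60),speed=50,until_force=14); print(hit); st()
env.sleep(0.25); st()
im=env.grab_frame('side'); cv2.imwrite('pics/side1.png',im[:,:,::-1])
env.servo_line(C(43,0,200),speed=200)
im=env.grab_frame('side'); cv2.imwrite('pics/side2.png',im[:,:,::-1]); st()
crop('pics/side1.png','pics/s1.png',260,90,380,205,5)
crop('pics/side2.png','pics/s2.png',260,90,380,205,5)
```

```text
t 3.62 tcp [596.  147.9 230.1] F [ 1.   0.  -0.5] g 0.0
t 4.31 tcp [596.2 148.6 151. ] F [-0.   0.   0.7] g 0.002
True
t 5.95 tcp [595.6 148.7  62. ] F [-0.8 -1.2  5.7] g -0.002
t 6.2 tcp [595.6 148.7  62. ] F [-0.7 -0.4  5.8] g 0.001
t 7.14 tcp [595.4 148.6 198.2] F [ 0.1 -0.3 -0.3] g 0.004
```

View pics/s1.png

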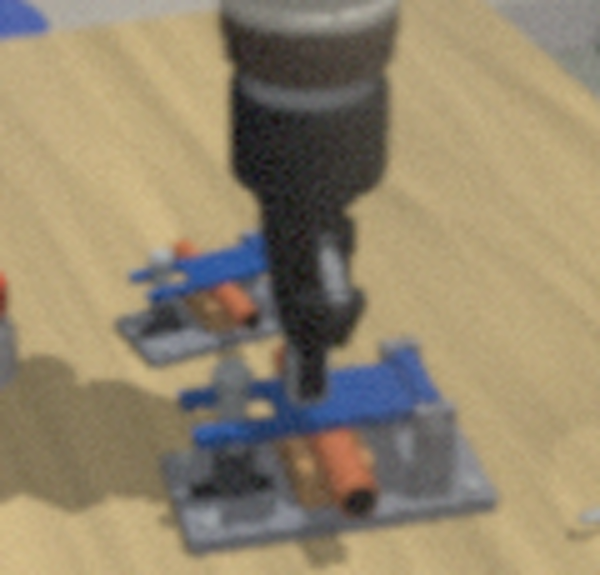

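View pics/s2.png

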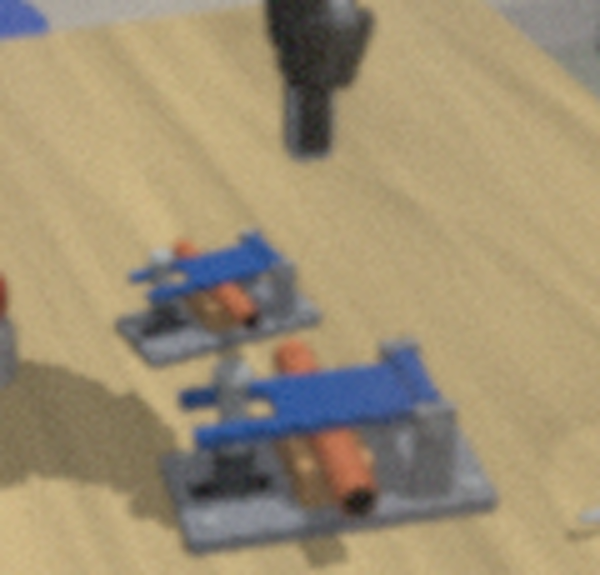

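Side pictures: the strap lies level over the tube (crop ~ (320,400)), fork round the stud; TCP stopped at z = 62.0, the shut strap's top. Now grasping the clip.

Run:
```python
from h import *
g=np.array([533.5,-147.2])
env.gripper_to(0.68)
env.move_to([*g,140],down(17.2)); st()
hit=env.servo_line([*g,32],speed=90,until_force=10); print(hit); st()
for n in ('side','top'):
    im=env.grab_frame(n); cv2.imwrite(f'pics/{n}3.png',im[:,:,::-1])
crop('pics/side3.png','pics/s3.png',300,190,420,290,6)
crop('pics/top3.png','pics/t3.png',320,150,440,260,5)
```

```text
t 8.9 tcp [ 533.9 -146.7  140.3] F [-0.1  0.3 -0.3] g 0.681
False
t 10.25 tcp [ 533.9 -147.3   32.7] F [-0.2  0.3 -0.3] g 0.678
```

View pics/s3.png

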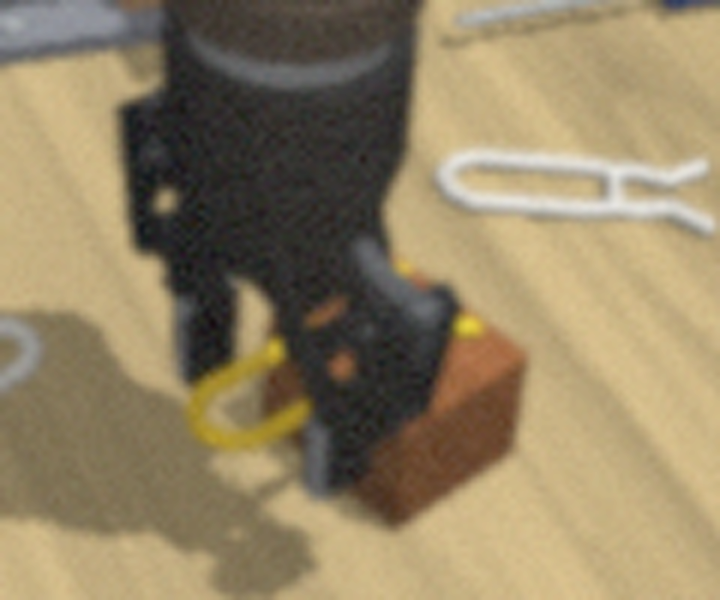

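View pics/t3.png

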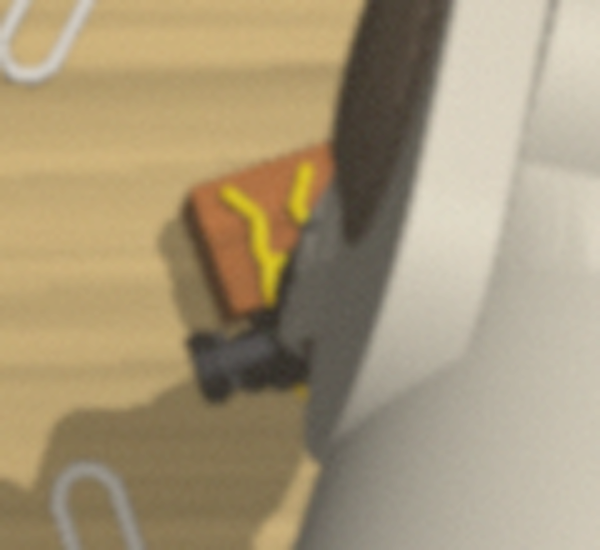

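Fingers straddle the tail (side crop ~ (180–330, 380)), clear of the stand. Closing and lifting.

Run:
```python
from h import *
g=np.array([533.5,-147.2])
env.gripper_to(0.0); st()
env.servo_line([*g,140],speed=100); st()
# carry to 55+ behind the slot, well behind
env.move_to(C(-53-50,0,140),down(CY)); st()
for n in ('side','top'):
    im=env.grab_frame(n); cv2.imwrite(f'pics/{n}4.png',im[:,:,::-1])
crop('pics/side4.png','pics/s4.png',230,80,370,200,5)
crop('pics/top4.png','pics/t4.png',180,140,320,260,5)
```

```text
t 10.71 tcp [ 533.7 -147.2   32.3] F [-0.4 -0.2  2.2] g 0.373
t 11.94 tcp [ 533.2 -147.1  139.2] F [ 1.   0.5 -0.8] g 0.376
t 13.17 tcp [451.  164.4 139.9] F [-0.6 -0.1 -0.9] g 0.372
```

View pics/s4.png

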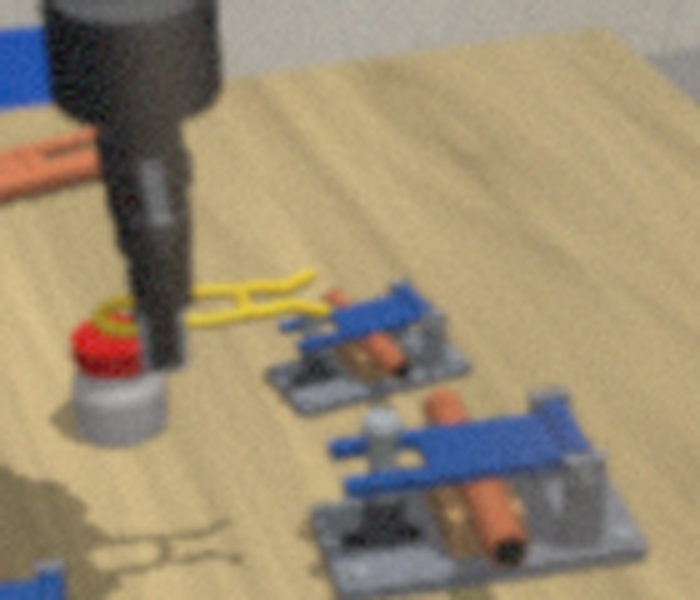

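View pics/t4.png

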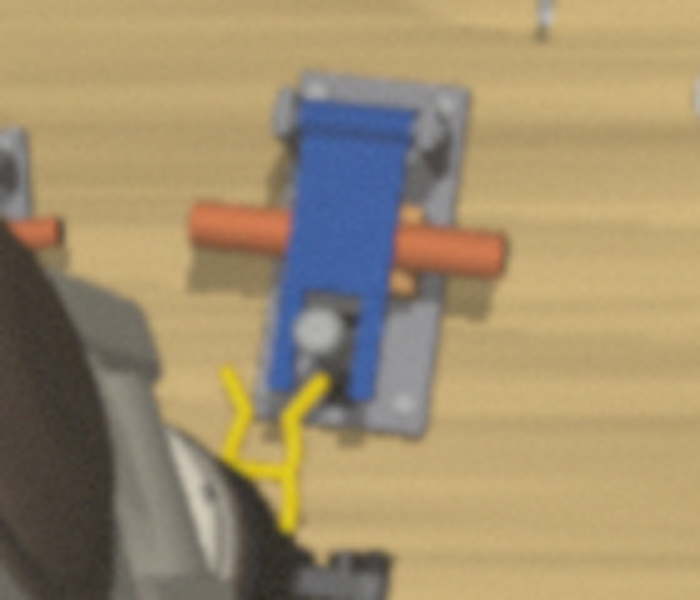

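Run:
```python
from h import *
np.set_printoptions(precision=1,suppress=True)
env.servo_line(C(-53-55,0,45),down(CY),speed=120); st()
env.sleep(0.3); s=st()
print('tcp in clamp', (s['tcp_pos'][:2]-O)@X,(s['tcp_pos'][:2]-O)@Y)
for n in ('side','top'):
    im=env.grab_frame(n); cv2.imwrite(f'pics/{n}5.png',im[:,:,::-1])
crop('pics/side5.png','pics/s5.png',260,120,360,200,7)
crop('pics/top5.png','pics/t5.png',205,150,290,250,6)
```

```text
t 14.21 tcp [446.3 165.6  45.8] F [0.2 0.4 0.5] g 0.371
t 14.51 tcp [446.  165.5  45.4] F [ 0.8  0.3 -0.7] g 0.377
tcp in clamp -107.75416417588008 0.1202789022478172
```

View pics/s5.png

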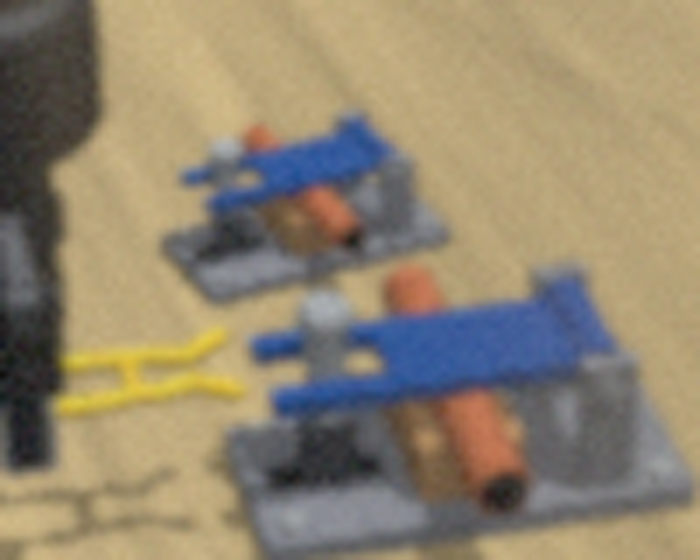

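View pics/t5.png

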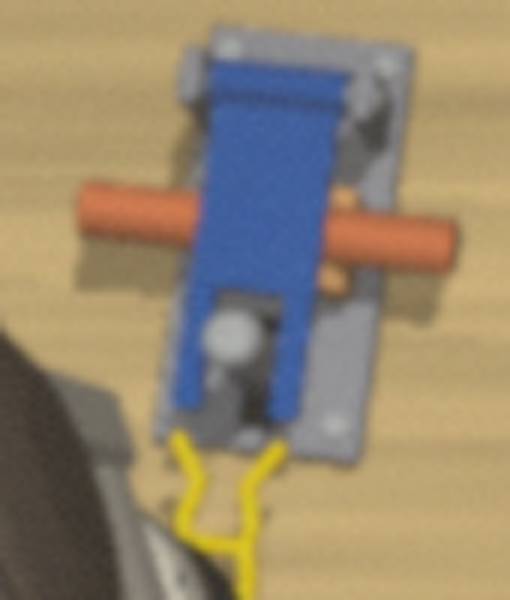

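```bash
cat > meas.py <<'E'
from h import *
np.set_printoptions(precision=1,suppress=True)
def masks(n,f,zc=66.5):
    im=cv2.imread(f); h=cv2.cvtColor(im,cv2.COLOR_BGR2HSV)
    yel=cv2.inRange(h,(20,110,90),(35,255,255)); blu=cv2.inRange(h,(100,120,40),(130,255,255))
    out={}
    for k,m,z in (('clip',yel,zc),('strap',blu,62)):
        u=np.zeros_like(m); v,uu=np.nonzero(m)
        W=np.array([onz(n,a,b,z)[:2] for a,b in zip(uu,v)])
        c=np.c_[(W-O)@X,(W-O)@Y]
        out[k]=c
    return out
def rep(n,f,zc=66.5):
    o=masks(n,f,zc)
    c=o['strap']; c=c[(abs(c[:,1])<32)&(c[:,0]>-40)&(c[:,0]<130)]
    print(n,'strap xmin %.1f'%np.percentile(c[:,0],1))
    for a in range(-15,85,12):
        q=c[(c[:,0]>=a)&(c[:,0]<a+12)]; print('   x',a+6,'mid %.1f w %.1f'%((q[:,1].min()+q[:,1].max())/2,np.ptp(q[:,1])))
    c=o['clip']; c=c[(abs(c[:,1])<40)&(c[:,0]>-130)&(c[:,0]<30)]
    print(n,'clip xmax %.1f'%c[:,0].max())
    for a in range(-96,30,6):
        q=c[(c[:,0]>=a)&(c[:,0]<a+6)]
        if len(q)>3: print('   x',a+3,'mid %.1f w %.1f n %d'%((q[:,1].min()+q[:,1].max())/2,np.ptp(q[:,1]),len(q)))
    return o
E
python3 - <<'E'
from meas import *
rep('top','pics/top5.png'); rep('side','pics/side5.png')
hp=onz('top',233/6+205,338/6+150,87)[:2]-O; print('head top',hp@X,hp@Y)
hp=onz('side',325/7+260,310/7+120,87)[:2]-O; print('head side',hp@X,hp@Y)
E
```

```text
top strap xmin -17.6
   x -9 mid 1.5 w 42.1
   x 3 mid 1.8 w 42.8
   x 15 mid 1.7 w 43.2
   x 27 mid 1.7 w 42.7
   x 39 mid 1.7 w 41.6
   x 51 mid 1.9 w 40.7
   x 63 mid 1.6 w 41.5
   x 75 mid 2.3 w 43.5
   x 87 mid 2.7 w 43.8
top clip xmax -29.4
   x -87 mid -14.9 w 6.3 n 9
   x -81 mid -13.2 w 9.0 n 15
   x -75 mid -8.0 w 17.8 n 19
   x -69 mid -0.7 w 30.5 n 38
   x -63 mid 1.3 w 32.6 n 39
   x -57 mid 1.9 w 32.7 n 28
   x -51 mid 1.6 w 30.3 n 29
   x -45 mid 0.8 w 34.3 n 34
   x -39 mid 0.6 w 41.0 n 36
   x -33 mid 1.0 w 41.3 n 22Traceback (most recent call last):
  File "<stdin>", line 2, in <module>
  File "meas.py", line 14, in rep
    o=masks(n,f,zc)
  File "meas.py", line 9, in masks
    W=np.array([onz(n,a,b,z)[:2] for a,b in zip(uu,v)])
                ~~~^^^^^^^^^
  File "h.py", line 11, in onz
    e,d=ray(n,u,v); return e+d*(z-e[2])/d[2]
        ~~~^^^^^^^
  File "h.py", line 5, in ray
    c=env.calibration(n)
ValueError: time passes only in moves, steps and waits
```

```bash
sed -i 's/env.calibration(n)/cal(n)/; s/^def ray/import functools\n@functools.lru_cache(None)\ndef cal(n): return env.calibration(n)\ndef ray/' h.py; sed -n 1,12p h.py
python3 - <<'E'
from meas import *
rep('side','pics/side5.png')
hp=onz('top',233/6+205,338/6+150,87)[:2]-O; print('head top',hp@X,hp@Y)
hp=onz('side',325/7+260,310/7+120,87)[:2]-O; print('head side',hp@X,hp@Y)
E
```

```text
import numpy as np, cv2
from scipy.spatial.transform import Rotation as R
from rig import env
import functools
@functools.lru_cache(None)
def cal(n): return env.calibration(n)
def ray(n,u,v):
    c=cal(n)
    K=np.array([[c['fx'],0,c['cx']],[0,c['fy'],c['cy']],[0,0,1]])
    p=cv2.undistortPoints(np.array([[[u,v]]],float),K,np.array([c['k1'],0,0,0,0]))[0,0]
    d=R.from_rotvec(c['orientation']).apply([p[0],-p[1],-1.])
    return np.array(c['eye']),d/np.linalg.norm(d)
side strap xmin -15.1
   x -9 mid -6.9 w 48.1
   x 3 mid -7.8 w 44.9
   x 15 mid -7.0 w 42.6
   x 27 mid -6.5 w 46.0
   x 39 mid -7.0 w 44.6
   x 51 mid -5.6 w 43.6
   x 63 mid -6.1 w 41.0
   x 75 mid -5.9 w 43.8
   x 87 mid -4.5 w 41.6
side clip xmax -27.1
   x -93 mid -14.6 w 13.0 n 7
   x -87 mid -2.0 w 41.6 n 16
   x -81 mid -2.6 w 41.6 n 18
   x -75 mid -2.6 w 37.8 n 17
   x -69 mid 0.7 w 38.1 n 22
   x -63 mid -0.5 w 38.0 n 22
   x -57 mid -2.0 w 37.4 n 19
   x -51 mid -1.4 w 33.6 n 19
   x -45 mid -3.2 w 33.6 n 21
   x -39 mid -0.1 w 42.1 n 19
   x -33 mid -1.3 w 43.3 n 18
   x -27 mid 2.3 w 43.0 n 7
head top 1.7620530198888047 -0.39528139145658453
head side 4.474685135765098 -9.347585509692065
```

Run:
```python
from h import *
hit=env.servo_line(C(-53-22,0,45),down(CY),speed=30,until_force=6); print(hit); s=st()
print('tcp in clamp', (s['tcp_pos'][:2]-O)@X,(s['tcp_pos'][:2]-O)@Y)
for n in ('side','top'):
    im=env.grab_frame(n); cv2.imwrite(f'pics/{n}6.png',im[:,:,::-1])
crop('pics/side6.png','pics/s6.png',270,130,350,200,8)
crop('pics/top6.png','pics/t6.png',215,170,275,240,8)
```

```text
False
t 15.86 tcp [478.4 161.8  45. ] F [-0.4 -0.5 -0.7] g 0.373
tcp in clamp -75.11939629257921 -0.008271273398544625
```

View pics/s6.png

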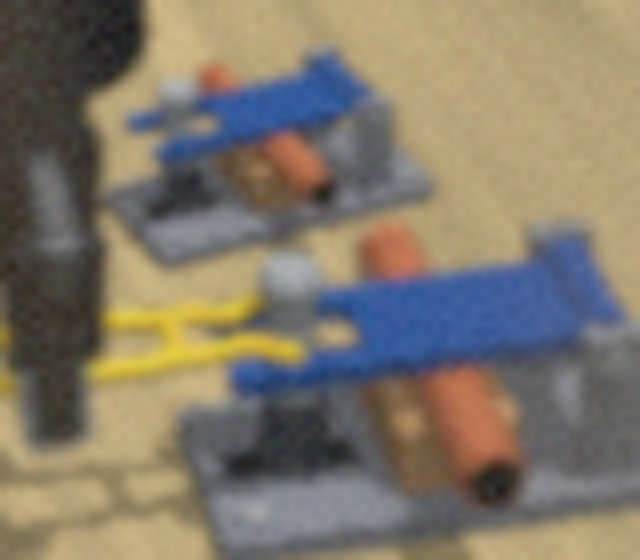

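View pics/t6.png

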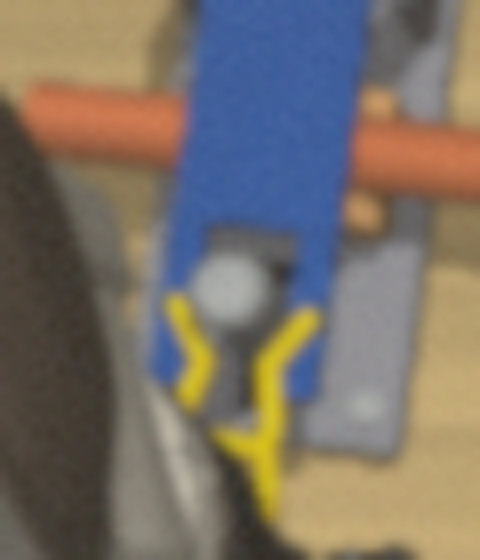

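```bash
cat > push.py <<'E'
import sys
from h import *
def push(x0,x1,dx,stop,z=45,speed=10):
    x=x0; snapped=False
    while x<x1-1e-6:
        x+=dx
        hit=env.servo_line(C(x,0,z),down(CY),speed=speed,until_force=16)
        s=env.read_state(); F=s['ft_force']; f=-(F[:2]@X); 
        p=s['tcp_pos'][:2]-O
        print('t %.2f x %.1f act %.1f,%.1f z %.1f push %.1f lat %.1f fz %.1f g %.3f %s'%(s['time'],x,p@X,p@Y,s['tcp_pos'][2],f,F[:2]@Y,F[2],s['grip_width'],hit))
        if f>stop or hit: print('STOP'); break
    return x
E
python3 - <<'E'
from push import *
push(-75,-57,1,17)
E
```

```text
t 16.21 x -74.0 act -74.0,0.0 z 45.0 push -0.1 lat 0.5 fz -0.1 g 0.372 False
t 16.46 x -73.0 act -73.0,-0.0 z 45.0 push 0.5 lat -0.0 fz -0.3 g 0.374 False
t 16.71 x -72.0 act -71.9,0.0 z 45.0 push 0.4 lat 0.0 fz -1.3 g 0.374 False
t 16.96 x -71.0 act -71.0,-0.0 z 45.0 push 0.4 lat 0.8 fz -0.8 g 0.371 False
t 17.21 x -70.0 act -70.0,-0.0 z 45.0 push 1.2 lat 0.6 fz -0.9 g 0.375 False
t 17.46 x -69.0 act -69.0,0.0 z 45.0 push 0.3 lat 0.1 fz -0.5 g 0.374 False
t 17.71 x -68.0 act -67.9,-0.0 z 45.0 push 0.4 lat -0.3 fz -0.2 g 0.371 False
t 17.96 x -67.0 act -67.0,0.0 z 45.0 push 0.6 lat 1.4 fz -0.3 g 0.375 False
t 18.21 x -66.0 act -66.1,0.1 z 44.9 push 1.9 lat 1.0 fz -0.8 g 0.377 False
t 18.46 x -65.0 act -65.0,0.1 z 45.0 push 1.9 lat 2.6 fz -0.2 g 0.370 False
t 18.71 x -64.0 act -63.9,0.1 z 45.0 push 2.0 lat 2.8 fz -0.9 g 0.372 False
t 18.96 x -63.0 act -63.1,0.0 z 45.0 push 2.9 lat 3.3 fz -0.6 g 0.378 False
t 19.21 x -62.0 act -62.2,-0.0 z 44.9 push 4.4 lat 3.0 fz -0.9 g 0.375 False
t 19.46 x -61.0 act -61.0,-0.0 z 45.0 push 3.2 lat 2.6 fz -0.8 g 0.372 False
t 19.71 x -60.0 act -59.9,-0.0 z 45.0 push 1.9 lat 3.2 fz -1.0 g 0.376 False
t 19.96 x -59.0 act -58.7,0.0 z 45.1 push 2.0 lat 2.2 fz -1.4 g 0.373 False
t 20.21 x -58.0 act -57.4,0.1 z 45.2 push -0.3 lat 2.3 fz -1.5 g 0.370 False
t 20.46 x -57.0 act -56.6,0.1 z 45.2 push 0.1 lat 1.6 fz -1.1 g 0.373 False
```

Run:
```python
from h import *
for n in ('side','top'):
    im=env.grab_frame(n); cv2.imwrite(f'pics/{n}7.png',im[:,:,::-1])
crop('pics/side7.png','pics/s7.png',270,130,350,200,8)
crop('pics/top7.png','pics/t7.png',215,170,275,240,8)
```

```text
(no output)
```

View pics/s7.png

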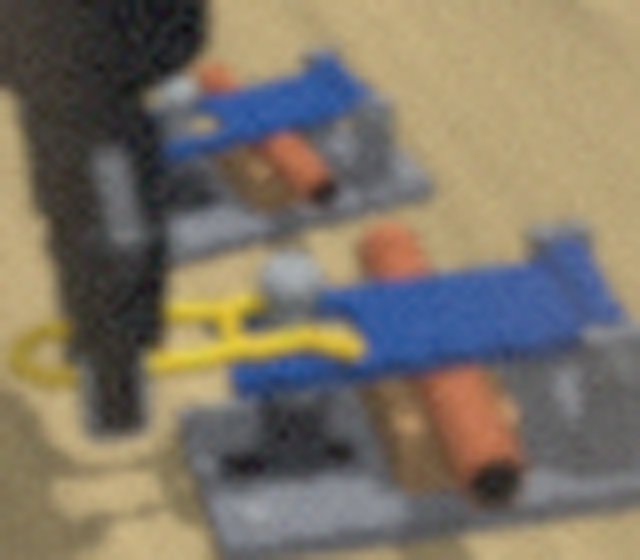

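View pics/t7.png

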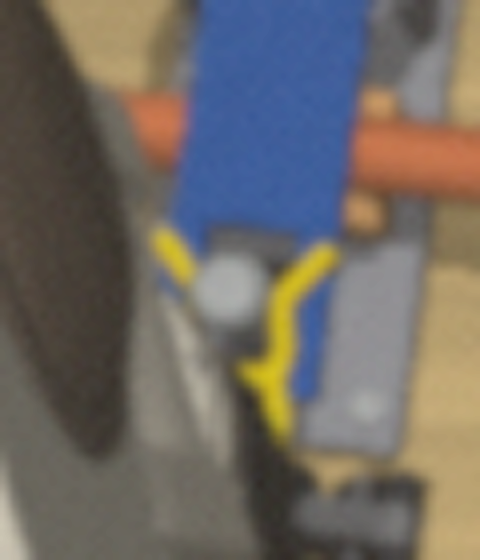

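Run:
```python
from push import *
push(-57,-40,0.5,8.5,speed=10)
env.sleep(0.2); st()
```

```text
t 20.81 x -56.5 act -56.5,0.0 z 45.0 push 1.1 lat 2.0 fz -0.5 g 0.375 False
t 21.06 x -56.0 act -55.9,0.0 z 45.0 push 1.3 lat 2.4 fz -1.0 g 0.372 False
t 21.31 x -55.5 act -55.4,0.0 z 45.0 push 1.9 lat 2.5 fz -1.8 g 0.371 False
t 21.56 x -55.0 act -54.9,0.0 z 45.0 push 2.0 lat 2.7 fz -0.8 g 0.376 False
t 21.81 x -54.5 act -54.5,0.0 z 45.0 push 1.5 lat 2.1 fz -0.2 g 0.374 False
t 22.06 x -54.0 act -54.0,0.0 z 45.0 push 1.9 lat 3.4 fz -0.6 g 0.372 False
t 22.31 x -53.5 act -53.4,0.0 z 45.0 push 2.2 lat 3.4 fz -0.2 g 0.373 False
t 22.56 x -53.0 act -53.0,0.0 z 45.0 push 2.8 lat 4.2 fz -0.7 g 0.372 False
t 22.81 x -52.5 act -52.4,0.0 z 45.0 push 2.2 lat 4.4 fz -0.6 g 0.375 False
t 23.06 x -52.0 act -51.9,0.0 z 45.0 push 2.8 lat 3.3 fz -1.0 g 0.373 False
t 23.31 x -51.5 act -51.3,0.0 z 45.1 push 2.6 lat 3.5 fz -1.1 g 0.371 False
t 23.56 x -51.0 act -50.9,0.0 z 45.0 push 2.1 lat 4.3 fz -0.2 g 0.374 False
t 23.81 x -50.5 act -50.4,0.0 z 45.0 push 2.7 lat 4.2 fz -0.7 g 0.374 False
t 24.06 x -50.0 act -49.8,0.0 z 45.0 push 1.4 lat 3.9 fz -1.0 g 0.375 False
t 24.31 x -49.5 act -49.4,0.1 z 45.0 push 1.5 lat 4.4 fz -0.6 g 0.374 False
t 24.56 x -49.0 act -48.8,0.1 z 45.1 push 1.1 lat 5.5 fz -1.0 g 0.373 False
t 24.81 x -48.5 act -48.3,0.1 z 45.1 push 0.4 lat 5.1 fz -1.1 g 0.377 False
t 25.06 x -48.0 act -47.8,0.1 z 45.1 push -0.3 lat 5.0 fz -1.0 g 0.379 False
t 25.31 x -47.5 act -47.6,0.1 z 45.0 push 2.1 lat 5.4 fz 0.2 g 0.374 False
t 25.56 x -47.0 act -47.5,0.1 z 44.9 push 4.7 lat 5.6 fz 0.5 g 0.373 False
t 25.81 x -46.5 act -47.3,0.0 z 44.8 push 5.5 lat 6.5 fz 1.5 g 0.371 False
t 26.06 x -46.0 act -47.2,0.0 z 44.7 push 7.4 lat 5.0 fz 0.8 g 0.373 False
t 26.31 x -45.5 act -47.2,0.0 z 44.6 push 9.7 lat 5.4 fz 1.5 g 0.372 False
STOP
t 26.51 tcp [506.2 158.7  44.6] F [-8.2  6.2  1.4] g 0.375
```

Run:
```python
from h import *
for n in ('side','top'):
    im=env.grab_frame(n); cv2.imwrite(f'pics/{n}8.png',im[:,:,::-1])
crop('pics/side8.png','pics/s8.png',270,130,350,200,8)
crop('pics/top8.png','pics/t8.png',215,170,275,240,8)
```

```text
(no output)
```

View pics/s8.png

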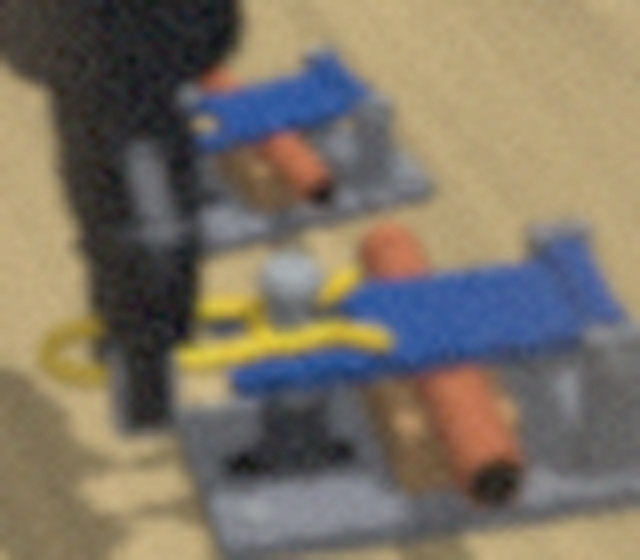

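View pics/t8.png

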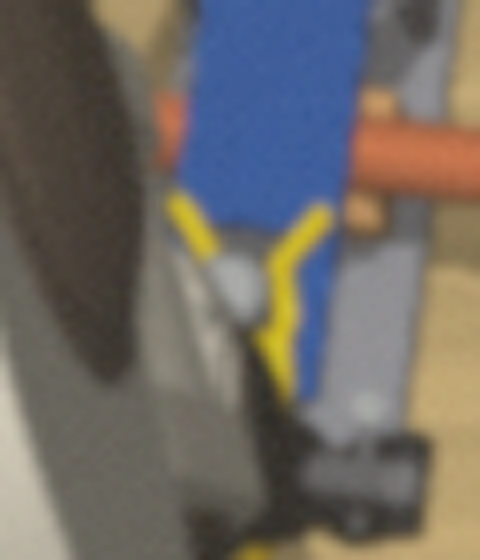

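Run:
```python
from h import *
env.servo_line(C(-47.0,0.8,45),down(CY),speed=10); s=st(); print(-(s['ft_force'][:2]@X),s['ft_force'][:2]@Y)
env.gripper_to(0.6); st()
env.servo_line(C(-47,0.8,160),speed=100); st()
env.servo_line(C(-160,0,200),speed=150); st()
for n in ('side','top'):
    im=env.grab_frame(n); cv2.imwrite(f'pics/{n}9.png',im[:,:,::-1])
crop('pics/side9.png','pics/s9.png',270,130,350,200,8)
crop('pics/top9.png','pics/t9.png',215,160,285,240,7)
```

```text
t 26.93 tcp [506.1 159.3  44.9] F [-3.   2.4  0.1] g 0.377
3.235417481514474 2.026434927227349
t 27.25 tcp [506.8 159.3  45.1] F [-0.6 -1.6  0. ] g 0.601
t 28.55 tcp [506.2 159.4 159.2] F [ 0.2  0.4 -0.5] g 0.602
t 29.5 tcp [394.4 171.2 199.6] F [-0.5  0.2  0.1] g 0.595
```

View pics/s9.png

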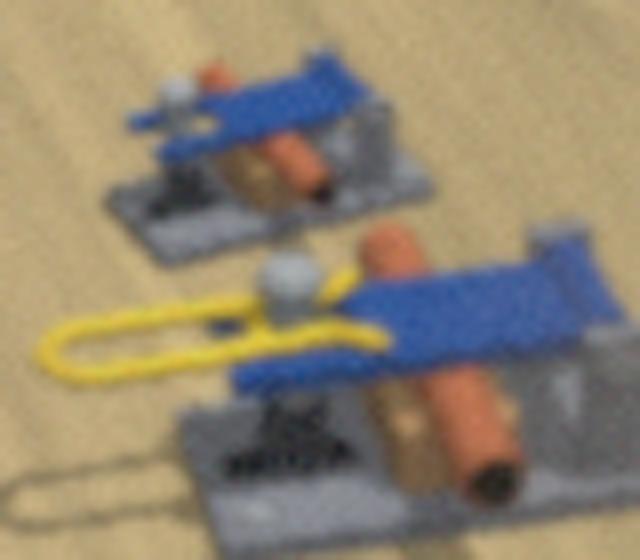

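View pics/t9.png

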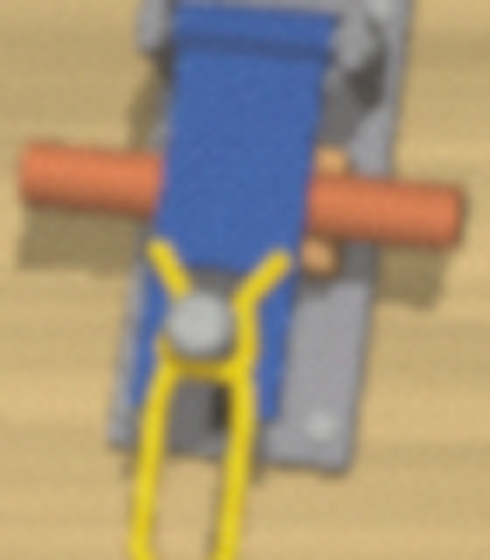

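Run:
```python
from meas import *
hp=onz('top',200/7+215,323/7+160,84)[:2]-O; print('head',hp@X,hp@Y)
bp=onz('top',204/7+215,370/7+160,65.5)[:2]-O; print('back wire',bp@X,bp@Y)
for n,f in (('top','pics/top9.png'),('side','pics/side9.png')):
    c=masks(n,f,65.5)['clip']; c=c[(abs(c[:,1])<40)&(c[:,0]>-130)&(c[:,0]<50)]
    print(n,'xmin,max',c[:,0].min(),c[:,0].max())
    for a in range(-80,34,8):
        q=c[(c[:,0]>=a)&(c[:,0]<a+8)]
        if len(q)>3: print('  ',a+4,'mid %.1f w %.1f'%((q[:,1].min()+q[:,1].max())/2,np.ptp(q[:,1])))
# expected tail-end pixel in side if clip level at z 65.5 vs tilted
for z in (55,60,65.5,70): print(z,proj('side',C(-78,1,z))[0])
```

```text
head 2.5241196036933125 0.8246818698671334
back wire -9.239980713847457 1.2968381091062198
top xmin,max -80.67217689257252 29.660154800906042
   -76 mid -0.1 w 27.8
   -68 mid 1.0 w 36.6
   -60 mid 1.5 w 36.9
   -52 mid 0.9 w 37.6
   -44 mid 2.0 w 37.4
   -36 mid 1.5 w 38.9
   -28 mid 1.5 w 34.8
   -20 mid 1.1 w 33.3
   -12 mid 2.2 w 28.7
   -4 mid 1.6 w 28.2
   4 mid -8.8 w 6.7
   12 mid 2.8 w 26.4
   20 mid 3.0 w 37.3
   28 mid 3.5 w 41.9
side xmin,max -77.43262637783089 32.06379375679798
   -76 mid -1.5 w 27.2
   -68 mid -3.2 w 37.3
   -60 mid -2.4 w 42.4
   -52 mid -1.7 w 38.6
   -44 mid -1.5 w 43.8
   -36 mid -1.5 w 38.8
   -28 mid -0.7 w 42.7
   -20 mid 1.7 w 41.2
   -12 mid 2.4 w 38.6
   -4 mid 2.4 w 34.7
   4 mid -11.1 w 10.1
   12 mid -8.7 w 10.7
   20 mid 3.2 w 38.3
   28 mid 2.5 w 48.0
55 [273.7 177.2]
60 [273.5 175.5]
65.5 [273.4 173.7]
70 [273.3 172.2]
```

View pics/side9.png

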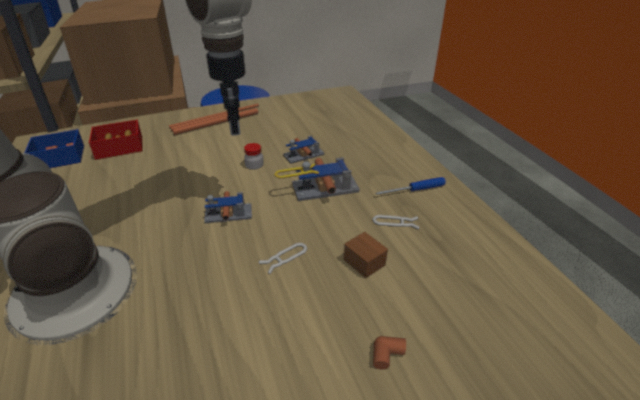

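Run:
```python
from h import *
env.sleep(0.3); st(); print(env.hand_in())
```

```text
t 29.9 tcp [394.2 171.1 199.8] F [-0.3  0.  -0.4] g 0.601
the job is handed in; nothing more can be done
None
```

I shut the blue strap, pushed the yellow clip onto the stud until it was home, let go of it and handed the job in at about 30 s. No verdict was reported.

- **Strap:** I pressed it down with the closed fingers until they met the stop. The fingers stopped at 62.0 mm, the height of the shut strap's top face, and the strap still looked level in the last picture.
- **Clip home:** I slid the clip in flat until the force began to rise at its back, and stopped at 9.7 N. In the last top picture the back wire is 11.8 mm behind the middle of the stud's head, against 11.5 mm when touching. The leg tips had sprung back to almost their relaxed spacing.
- **Lie of the clip:** It points along the clamp to within about 0.03 rad. The side view suggests the tail droops by about 0.04 rad, well under the 0.12 limit.
- **Bystanders:** The last side picture shows the screwdriver, jar and elbow where they were; I compared them by eye only.

**Checks that disagreed:**
- **Bulge force:** My readings over the bulge peaked at only 4.4 N, against the 7 to 14 N described. I read the force only between 1 mm steps, so I may have missed the peak. The pictures did show the legs spread and then sprung back.
- **Sideways force:** It built up to about 6 N during the push, so the clip was slightly off centre. I eased it to about 2 N before letting go.
- **Stud position:** The picture put the stud 2.5 mm ahead of where I had placed the slot's middle, while the push suggested about 5.5 mm. I relied on the force to decide when the clip was home.

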